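# Register a coated profile in the marking jig and close its frame

### The job

Push the coated box profile that lies askew on the marking jig's bed snug against both steel stops, the one along the hinge and the one at right angles to it, sliding it flat on the bed without lifting it and leaving the hinged frame up meanwhile. Then lower the frame all the way closed over the profile without slamming it, with the profile still snug and square against both stops, and leave the other things on the bench where they are.

Things in the scene. Friction and masses are not known exactly. Their poses are not given: they have to be found in the camera images.
- jig: Marking jig, fixed: dark steel base plate 200 x 220 mm (x, y), 25 mm thick; its top is the bed. Origin: centre of the underside, on the bench; x points from the open front (the robot's right) to the hinge (its left), z up, +y roughly back to the robot. Stops stand on the bed's +x and +y sides; the other two are open. Hinge blocks 40 mm high at x = 88, y = -85 and 95 mm.
- corner (a point): inner corner where both stop faces meet the bed (jig x = 60, y = 70, z = 25 mm); axes as the jig's. The stops are steel strips 15 mm wide and 15 mm high: the hinge-side one's face is at jig x = 60 (y from -95 to 85), the other's face at jig y = 70 (x from -70 to 60)
- profile: Loose grey coated aluminium box profile with black end plugs, closed on all sides, 70 x 100 x 25 mm (x, y, z), 0.13 to 0.25 kg, lying flat on the bed. Origin: centre of the underside. Snug against both stops its origin is at jig x = 25, y = 20, z = 25 mm and its axes are along the jig's.
- lid (a joint): opening angle (rad) of the hinged aluminium frame: 0 = closed (level), 0.87 = end of its travel; it starts 0.68 to 0.82, hanging over the bed, and a stiff hinge (0.2 to 0.7 N m) holds it where it is left
- hinge (a point): middle of the frame's hinge line, along the jig's y axis (jig x = 85, y = 5, z = 56 mm); axes as the jig's. The frame is 8 mm thick (mid-plane through this line), 190 mm wide, with a window 97 x 142 mm; its front bar spans 122 to 150 mm from the hinge line. Closed, its underside is 2 mm above the profile's top.
- tab (a point): middle of the front edge of the frame's black tab (60 mm wide, 8 mm thick, from 150 to 160 mm from the hinge line), mid-thickness; it moves with the frame and has its axes (x along the frame towards the hinge, z out of its upper face)
- bottle: bystander: white plastic bottle, 48 mm diameter, 110 mm high, on the bench behind the jig's hinge; origin: centre of its underside
- trolley: bystander: brass pencil-hardness trolley with steel wheels, about 75 x 46 x 56 mm with a green pencil up to 105 mm, on the bench behind the jig's hinge; origin under its middle
- channel: bystander: grey U-channel offcut 90 x 50 x 30 mm, open side up, on the bench off the jig's -y side; origin: centre of its underside
- pen: bystander: black scribing pen 145 mm long, 9 mm thick, lying on the bench before the jig's open -x side; origin under its middle
Mind the look-alikes: they are no part of the job. What is shaped like the profile but green, purple or turquoise is not meant.

How it is judged (in metres and radians):
On the way, in this order (a step that is already met when the one before it is completed fails the run):
1. profile snug and square against both stops, flat on the bed, the frame still up (above 0.45 rad) (x of profile in the frame of jig between 0.0225 and 0.0275 m and y of profile in the frame of jig between 0.0175 and 0.0225 m and angle between the x axis of profile and the x axis of jig, either way round below 0.03 rad and angle between profile's own z axis and vertical below 0.04 rad and z of profile in the frame of jig below 0.029 m and value of joint lid above 0.45 rad), for 0.2 s.
2. frame fully closed over the profile, which is still registered (x of profile in the frame of jig between 0.0225 and 0.0275 m and y of profile in the frame of jig between 0.0175 and 0.0225 m and angle between the x axis of profile and the x axis of jig, either way round below 0.03 rad and angle between profile's own z axis and vertical below 0.04 rad and z of profile in the frame of jig below 0.029 m and value of joint lid below 0.04 rad), for 0.2 s.
At the end, for the whole second after the job is handed in: The frame is closed (within 0.04 rad) over the profile, which lies flat on the bed at rest within 2.5 mm of its place against each stop and square to them within 0.03 rad; the bystanders stand where they were (all of step 2 and linear speed of profile below 0.02 m/s); the robot touches nothing.
It fails at once if the profile is lifted more than 12 mm off the bed (z of profile in the frame of jig above 0.037 m).
It fails at once if the frame is slammed (closing faster than 3 rad/s) (velocity of joint lid below -3 rad/s).
It fails at once if a bystander is shifted by more than 30 mm (distance of any of bottle, trolley, channel, pen from where it was at the start of the episode above 0.03 m).
It also fails if it takes over 64 s, if anything falls off the work surface, if the arm or the gripper's body presses on something with over 40 N, if the wrist force passes 120 N, or if a joint passes its speed limit or range.

### The arm

A 6-joint arm with a two-finger parallel gripper is mounted at the origin on the work surface. World frame = base frame: x ahead of the robot, y to its left, z up, the work surface at z = 0. Lengths are in mm, angles in degrees, forces in N, time in s.
With the tool pointing down it reaches from about 300 to 950 mm from the base axis. Payload 3.1 kg.
Tool frame: the origin (TCP) lies at the very end of the fingers, on their centre line; the grasp point (between the pads) lies 19 mm behind it (ctrl.grip_depth is the distance from the TCP to the grasp point, in mm); z points along the fingers, y is the line along which they close (so a half turn about z gives the same grasp; the last joint's range is limited). The gripper opens to 85 mm and grips with 20 to 120 N. Pads are 22 mm wide; open, the fingers measure 114 mm over their backs; the gripper's body (76 mm by 85 mm) begins 54 mm behind the grasp point. The pads swing forward as they close: fully open they stand 13 mm farther back than shut.
Start: joints at [66.079, 17.653, 93.61, -0, 68.738, -3.994], TCP at [213.045, 587.575, 231.272] pointing down, gripper open.
Joint ranges: [-175.34, 175.34], [-45.06, 112.39], [2.9, 150.54], [-68.45, 248.45], [3.09, 151.38], [-168.51, 168.51]. Speed limits (degrees/s): [159.86, 159.86, 180, 180, 180, 180].

### API

Orientations are given as a 3x3 rotation matrix whose columns are the frame's x, y, z axes.
In Python, from rig import sensors, viewer, ctrl gives the robot as it stands. The module is installed in compiled form; this text tells all that it offers.
- The arm moves only by the tool play_rows, never from a script. Its argument "steps" is a list of rows, each a list of 7 numbers: the finger opening in cm, from 0 to 8.54, then the shift along the tool's x, y, z in cm, then the turn, a rotation vector about the tool's x, y, z in degrees. A call has 1 to 20 rows; each row is the pose to reach, as a shift and turn from the pose commanded when the call began, along the tool's axes at that moment; what a row does not reach only later rows make up. A row lasts 1/12 s, in which the tool goes at most 41.7 mm and 7.16 degrees, less where a joint would pass 70% of its speed; a pose out of reach is approached as far as the arm can. A call with a gripper value outside its range is refused whole. The fingers move at their own pace and stop on an object; "newtons" is the grip in N (left out, the last holds). Time passes only in rows, so rows that repeat a pose let the fingers close. It gives the time, the measured TCP pose, the force, the opening and the grip force at its end, in the units of the state.
- sensors.read_state(): the state, without advancing time (a new reading comes with each control period).
- viewer.snapshot(name): name is "scene" or "top" or "wrist"; returns a dict with "frame" (384x512x3 uint8, blue, green, red), "K" (3x3 intrinsics, pixels), "rvec" (rotation vector, rad) and "tvec" (3), from world to camera coordinates, as OpenCV has them. Camera axes: x right, y down, z forward; pixel columns grow to the right and rows downward; lengths in mm; the calibration is good to about 2 mm. The wrist camera is an equidistant fisheye: a pixel r from the principal point sees the ray r / f radians off the axis. A picture is of the moment at which its call begins. There is no depth.
- ctrl.close_job(): hands the job in; it is judged then, once.
The state is a dict: "time_s": time; "joint_pos": joint angles; "joint_velocities": joint speeds; "effort": joint torques, N m; "tool_pos": TCP position; "orientation": TCP orientation; "contact_force": force on the tool from outside, world axes, zero at the start; "torque": the same for the moment, N m; "width": finger opening in mm; "finger_force": force on a finger pad.
Only numpy, scipy, OpenCV 4.12 (cv2) and the standard library are available. Lean on these libraries where they do the work, as an engineer would, in place of code of your own. Each camera call takes 0.05 s, during which the arm holds its last target. There are 200 camera calls.

## Working session

There is one attempt and no reset: what is moved stays moved. The work goes in short steps, Python scripts to look and compute and a tool call to move; the robot and the scene stay as the last step left them, time stands still between calls to the robot, and variables do not carry over. Pictures are saved under pics/ and viewed, at most 10 in all, crops included, and the job is handed in when it is done.

Besides the shell and the picture viewer there is one more tool, called after "Call:" by a JSON object that holds its "name" and its "arguments", one argument or row to a line. play_rows: Moves the arm, as the interface text tells. Its arguments: {"type":"object","properties":{"steps":{"type":"array"},"newtons":{"type":"number"}},"required":["steps"]}

```bash
mkdir -p pics
python3 - <<'E'
from rig import sensors, viewer
import cv2
s=sensors.read_state(); print(s['time_s'],s['tool_pos'],s['orientation'])
for n in("scene","top"):
    d=viewer.snapshot(n); cv2.imwrite(f'pics/{n}0.png',cv2.resize(d['frame'],(800,600),interpolation=cv2.INTER_CUBIC)); print(n,d['K'],d['rvec'],d['tvec'])
E
```

```text
0.0 [212.72051962 586.79061689 230.03499724] [[-9.40112804e-01  3.40862205e-01 -9.33692589e-04]
 [ 3.40863453e-01  9.40110356e-01 -2.15061230e-03]
 [ 1.44711621e-04 -2.34007984e-03 -9.99997252e-01]]
scene [[387.29716452   0.         252.27544198]
 [  0.         387.29716452 197.33614801]
 [  0.           0.           1.        ]] [ 2.14629245  0.67074416 -0.34479528] [-452.24313511 -125.73361335 1036.23424901]
top [[423.40964657   0.         256.30208318]
 [  0.         423.40964657 186.21380184]
 [  0.           0.           1.        ]] [ 2.13764557 -2.16270872  0.19056394] [-13.8432581  563.1121919  921.50034822]
```

View pics/scene0.png

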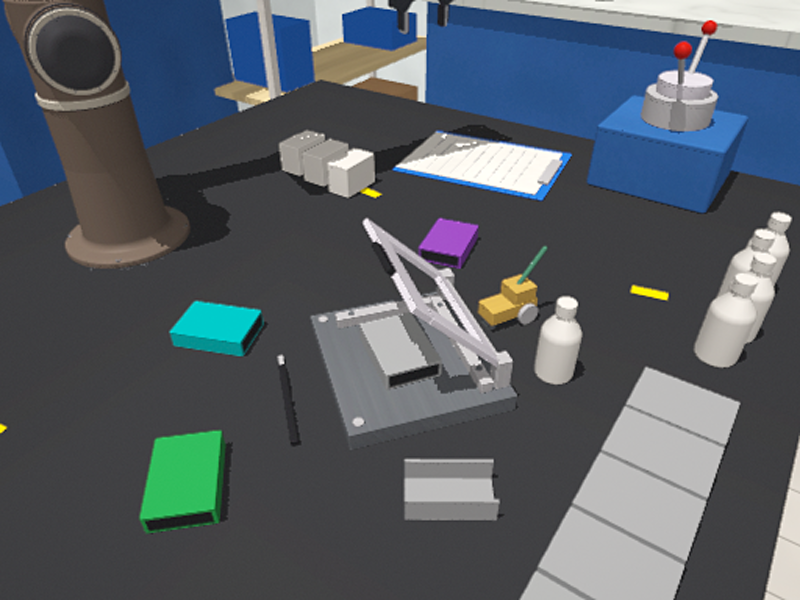

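View pics/top0.png

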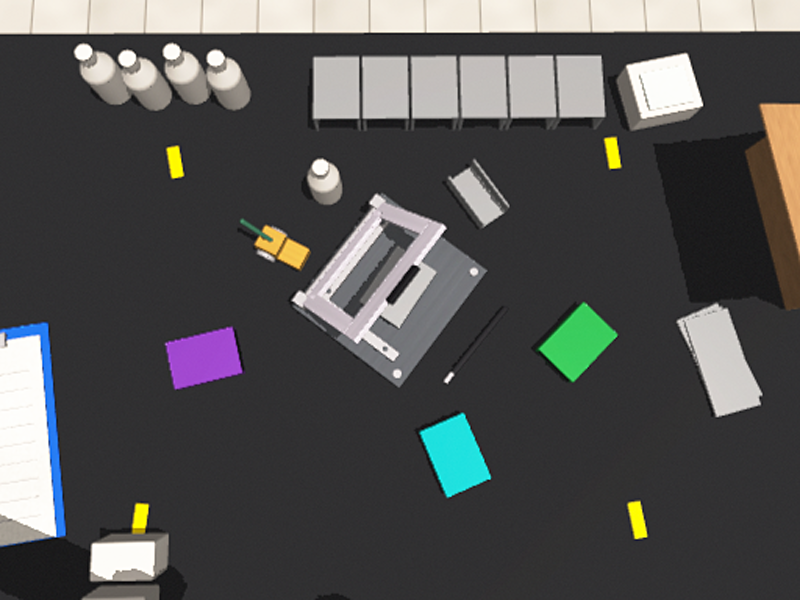

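The scene shows the jig in the middle with the frame up and the grey profile under it. The top view has the jig plate corners at about (487,270), (400,386), (292,300) and (378,195). I'll enlarge both.

Run:
```python
import cv2
from rig import viewer
for n,(x,y,w,h) in dict(scene=(195,135,140,105+45),top=(180,118,140,135)).items():
    f=viewer.snapshot(n)['frame'][y:y+h,x:x+w]
    k=4 if n=='scene' else 4.4
    k=4
    g=cv2.resize(f,None,fx=k,fy=k,interpolation=cv2.INTER_CUBIC)
    for i in range(0,w,20): cv2.putText(g,str(x+i),(i*k,10),0,.35,(0,255,255)); cv2.line(g,(i*k,12),(i*k,18),(0,255,255))
    for i in range(0,h,20): cv2.putText(g,str(y+i),(0,i*k+4),0,.35,(0,255,255)); cv2.line(g,(24,i*k),(30,i*k),(0,255,255))
    cv2.imwrite(f'pics/{n}1.png',g)
```

```text
(no output)
```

View pics/scene1.png

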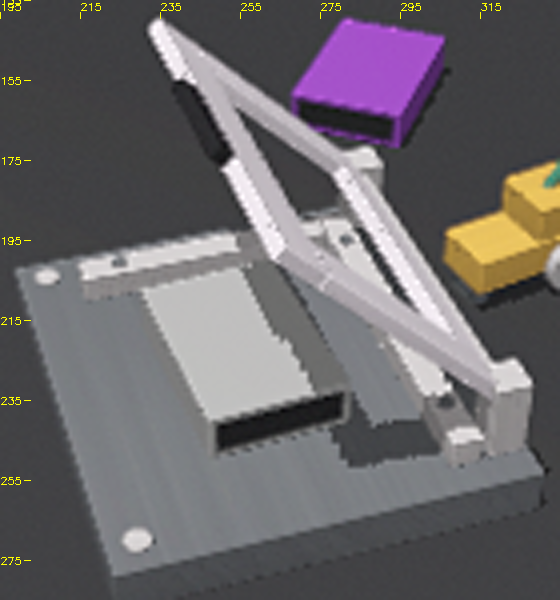

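View pics/top1.png

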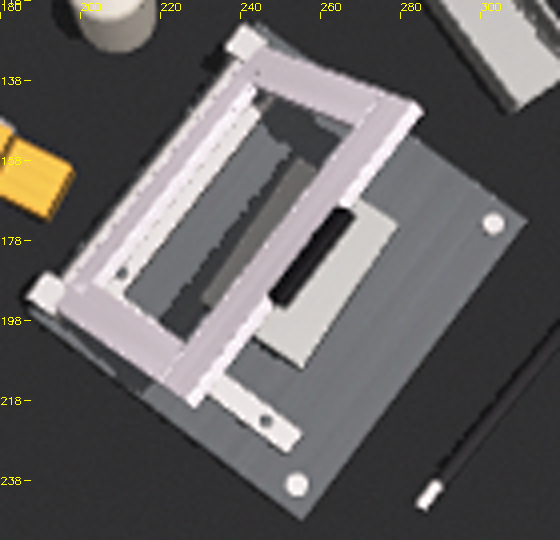

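The scene crop shows plate corners at (15,270), (113,577) and (542,475), and profile top corners at (143,290), (213,423) and (350,392). The top crop shows plate corners at (303,518), (527,220) and (28,313), profile top corners at (397,225) and (303,367), and frame front corners at (422,108) and (193,407). Now I'll fit these.

```bash
cat > h.py <<'E'
import numpy as np, cv2
from scipy.optimize import least_squares
from scipy.spatial.transform import Rotation as R
def rz(a): return R.from_euler('z',a).as_matrix()
def lidpt(th,d,y,s): # d from hinge, s along normal; jig coords
    return np.array([85-d*np.cos(th)+s*np.sin(th),y,56+d*np.sin(th)+s*np.cos(th)])
def jw(p,j): return rz(j[2])@np.asarray(p,float)+[j[0],j[1],0]
def pj(p,q): return rz(q[2])@np.asarray(p,float)+[q[0],q[1],25]
def proj(c,P): return cv2.projectPoints(np.float64([P]),c['rvec'],c['tvec'],c['K'],None)[0].ravel()
E
python3 - <<'E'
from h import *
from rig import viewer
C={n:viewer.snapshot(n) for n in('scene','top')}
O=dict(scene=(195,135),top=(180,118))
obs=[('scene','j',(-100,110,25),15,270),('scene','j',(-100,-110,25),113,577),('scene','j',(100,-110,25),542,475),
('top','j',(-100,110,25),303,518),('top','j',(-100,-110,25),527,220),('top','j',(100,110,25),28,313),
('scene','p',(-35,50,25),143,290),('scene','p',(-35,-50,25),213,423),('scene','p',(35,-50,25),350,392),('scene','p',(-35,-50,0),217,455),
('top','p',(-35,-50,25),397,225),('top','p',(-35,50,25),303,367),
('top','l',(150,-90,-4),422,108),('top','l',(150,100,-4),193,407),('top','l',(160,-25,-4),355,210),('top','l',(160,35,-4),283,306)]
def res(v):
    j,q,th=v[:3],v[3:6],v[6]; off=dict(scene=v[7:9],top=v[9:11]); r=[]
    for n,k,p,a,b in obs:
        P=p if k=='j' else pj(p,q) if k=='p' else lidpt(th,*p)
        r+=list(proj(C[n],jw(P,j))+off[n]-(np.array([a,b])/4+O[n]))
    return np.array(r+list(np.array(v[7:11])))
best=min((least_squares(res,[600,80,a,10,10,0,.75,0,0,0,0],loss='soft_l1') for a in (.6,.9,-.6,2.4)),key=lambda s:s.cost)
v=best.x; np.save('v.npy',v); print(v.round(3),best.cost); print(best.fun[:-4].reshape(-1,2).round(1).tolist())
E
```

```text
[ 5.72462e+02 -5.61600e+00  9.10000e-01 -8.68100e+00 -5.59800e+00
  5.90000e-02  8.14000e-01  6.45000e-01  9.29000e-01  2.27000e-01
  7.70000e-01] 7.453366804782483
[[-0.5, -0.2], [-0.3, 0.4], [1.2, -0.5], [-0.0, 1.0], [0.6, -0.1], [-0.3, -0.5], [-0.3, -0.1], [-0.5, -0.3], [1.5, -2.2], [-1.2, 1.7], [0.2, -0.9], [-0.6, -0.1], [-0.2, -0.3], [-0.2, -0.5], [0.3, 0.5], [0.1, 0.3]]
```

```bash
cat >> h.py <<'E'
def tgt(p,tilt,v):
    "p in jig; tool y=-jig y, tool leaning back to -x by tilt deg"
    t=np.radians(tilt); J=rz(v[2])
    return jw(p,v[:3]), J@np.column_stack([[np.cos(t),0,np.sin(t)],[0,-1,0],[np.sin(t),0,-np.cos(t)]])
def row(P,Rm,s):
    R0=np.array(s['orientation']); d=R0.T@(P-np.array(s['tool_pos']))/10
    return d.round(2).tolist()+R.from_matrix(R0.T@Rm).as_rotvec(degrees=True).round(1).tolist()
def injig(s,v): return (rz(v[2]).T@(np.array(s['tool_pos'])-[v[0],v[1],0])).round(1)
E
python3 - <<'E'
from h import *
from rig import sensors
v=np.load('v.npy'); s=sensors.read_state()
for p in [(-154,-95,230),(-130,-100,160)]: P,M=tgt(p,40,v); print(P.round(),row(P,M,s))
E
```

```text
[ 553. -186.  230.] [-58.32, -61.06, 0.13, -37.5, 27.3, 102.9]
[ 572. -170.  160.] [-59.53, -58.93, 7.13, -37.5, 27.3, 102.9]
```

Call:
{"name": "play_rows", "arguments": {
  "steps": [
    [0,-30,-30,-4,-19,14,52],
    [0,-30,-30,-4,-19,14,52],
    [0,-30,-30,-4,-19,14,52],
    [0,-30,-30,-4,-19,14,52],
    [0,-30,-30,-4,-19,14,52],
    [0,-30,-30,-4,-19,14,52],
    [0,-30,-30,-4,-19,14,52],
    [0,-30,-30,-4,-19,14,52],
    [0,-58.3,-61,0.1,-37.5,27.3,102.9],
    [0,-58.3,-61,0.1,-37.5,27.3,102.9],
    [0,-58.3,-61,0.1,-37.5,27.3,102.9],
    [0,-58.3,-61,0.1,-37.5,27.3,102.9],
    [0,-58.3,-61,0.1,-37.5,27.3,102.9],
    [0,-58.3,-61,0.1,-37.5,27.3,102.9],
    [0,-58.3,-61,0.1,-37.5,27.3,102.9],
    [0,-58.3,-61,0.1,-37.5,27.3,102.9],
    [0,-58.3,-61,0.1,-37.5,27.3,102.9],
    [0,-58.3,-61,0.1,-37.5,27.3,102.9],
    [0,-58.3,-61,0.1,-37.5,27.3,102.9],
    [0,-58.3,-61,0.1,-37.5,27.3,102.9]
  ]
}}

```text
time_s: 1.97
tool_pos: [548.5, -175.0, 230.8]
orientation: [[0.47, 0.789, 0.395], [0.604, -0.614, 0.508], [0.643, -0.0, -0.766]]
contact_force: [0.3, 0.3, 0.6]
width: -0.3
finger_force: 0.0
```

Run:
```python
from h import *
from rig import sensors,viewer
v=np.load('v.npy'); d=viewer.snapshot('wrist'); s=sensors.read_state()
cv2.imwrite('pics/w2.png',cv2.resize(d['frame'],(800,600),interpolation=cv2.INTER_CUBIC))
import pickle; pickle.dump(d,open('w2.pkl','wb'))
print(injig(s,v),d['K'].tolist())
for p in [(-154,-95,200),(-25,-96,34),(-25,-70,34)]: P,M=tgt(p,40,v); print(P.round(),row(P,M,s))
```

```text
[-152.4  -93.2  229.6] [[297.3186396354542, 0.0, 255.302753387382], [0.0, 297.3186396354542, 194.01286316678093], [0.0, 0.0, 1.0]]
[ 553. -186.  200.] [-2.02, 0.16, 2.17, 0.7, 0.2, -0.1]
[633. -84.  34.] [-2.73, 0.02, 23.18, 0.7, 0.2, -0.1]
[612. -68.  34.] [-2.73, -2.58, 23.15, 0.7, 0.2, -0.1]
```

View pics/w2.png

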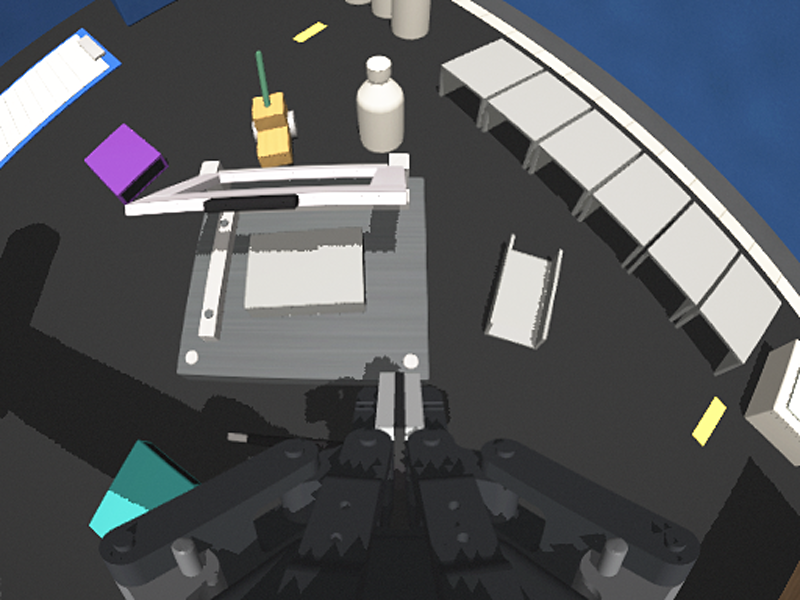

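The wrist view shows the plate corners at (178,375), (430,380) and (424,178), and the profile top corners at (245,307), (364,304), (363,230) and (250,233). The frame front and tab are clear above. I'll refine the profile pose with these.

```bash
cat >> h.py <<'E'
def wproj(d,P,off=(0,0)):
    return cv2.fisheye.projectPoints(np.float64([[P]]),np.float64(d['rvec']).reshape(3,1),np.float64(d['tvec']).reshape(3,1),d['K'],np.zeros(4))[0].ravel()+off
def wfit(d,plate,prof,v):
    def res(u):
        r=[wproj(d,jw(p,v[:3]+u[3:6]),u[6:8])-np.array(o)*.64 for p,o in plate]
        r+=[wproj(d,jw(pj(p,u[:3]),v[:3]+u[3:6]),u[6:8])-np.array(o)*.64 for p,o in prof]
        return np.array(list(np.ravel(r))+list(u[3:5]/3)+[u[5]/.01]+list(u[6:8]/2))
    s=least_squares(res,list(v[3:6])+[0]*5,x_scale=[1,1,.01,1,1,.01,1,1]); print(s.x.round(3)); print(s.fun[:-5].reshape(-1,2).round(1).tolist()); return s.x
E
python3 - <<'E'
from h import *
import pickle
v=np.load('v.npy'); d=pickle.load(open('w2.pkl','rb'))
wfit(d,[((-100,110,25),(178,375)),((-100,-110,25),(430,378)),((100,-110,25),(424,178))],
 [((-35,50,25),(245,307)),((-35,-50,25),(364,304)),((35,-50,25),(363,230)),((35,50,25),(250,233))],v)
E
```

```text
[-1.0728e+01 -5.6190e+00  2.7000e-02  1.3340e+00  1.9080e+00  4.0000e-03
  3.1600e-01  8.7200e-01]
[[-1.0, -0.0], [0.7, 0.9], [0.2, -1.0], [-1.2, 0.5], [-0.1, 0.1], [0.5, -1.2], [0.9, 0.5]]
```

Call:
{"name": "play_rows", "arguments": {
  "steps": [
    [0,-2.2,0,11,0.7,0.2,0],
    [0,-2.2,0,11,0.7,0.2,0],
    [0,-2.2,0,11,0.7,0.2,0],
    [0,-2.8,0,20,0.7,0.2,0],
    [0,-2.8,0,20,0.7,0.2,0],
    [0,-2.8,0,22.9,0.7,0.2,0],
    [0,-2.8,0,22.9,0.7,0.2,0],
    [0,-2.8,0,22.9,0.7,0.2,0],
    [0,-2.8,0,22.9,0.7,0.2,0]
  ]
}}

```text
time_s: 2.77
tool_pos: [625.7, -73.4, 38.4]
orientation: [[0.468, 0.795, 0.387], [0.603, -0.607, 0.517], [0.646, -0.009, -0.763]]
contact_force: [-0.2, -0.6, 0.6]
width: -0.3
finger_force: 0.0
```

Run:
```python
from h import *
from rig import sensors,viewer
v=np.load('v.npy'); d=viewer.snapshot('scene'); s=sensors.read_state()
cv2.imwrite('pics/s3.png',cv2.resize(d['frame'][110:300,160:400],(800,600),interpolation=cv2.INTER_CUBIC))
print(injig(s,v),s['contact_force'])
```

```text
[-21.2 -84.5  39.3] [0.00899594 0.66346107 0.73447913]
```

View pics/s3.png

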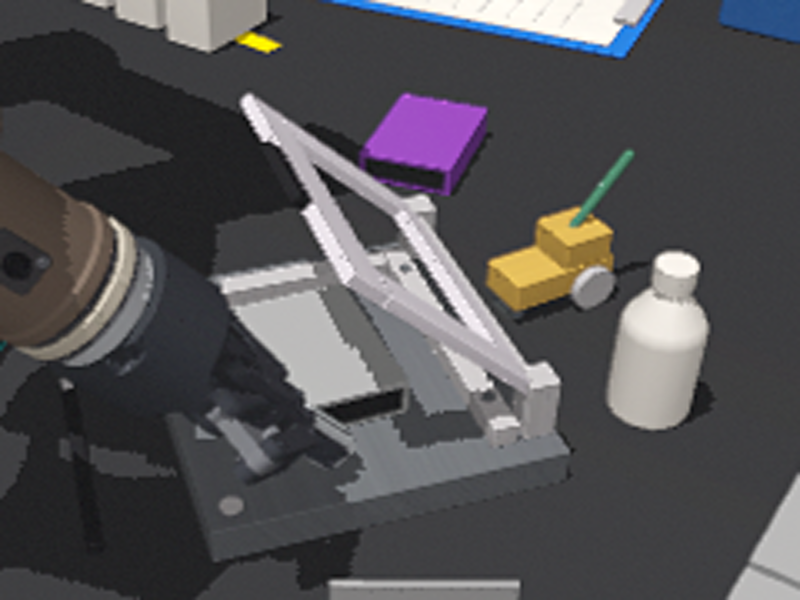

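The fingers stand beside the profile's -y end (around (340,440) in the crop), clear of the lid. Next is the push toward the +y stop.

Call:
{"name": "play_rows", "arguments": {
  "steps": [
    [0,0,-0.6,0,0,0,0],
    [0,0,-1.2,0,0,0,0],
    [0,0,-1.7,0,0,0,0],
    [0,0,-2.1,0,0,0,0],
    [0,0,-2.5,0,0,0,0],
    [0,0,-2.8,0,0,0,0],
    [0,0,-3.1,0,0,0,0],
    [0,0,-3.3,0,0,0,0],
    [0,0,-3.5,0,0,0,0],
    [0,0,-3.5,0,0,0,0]
  ]
}}

```text
time_s: 3.65
tool_pos: [597.3, -51.6, 38.1]
orientation: [[0.468, 0.795, 0.386], [0.603, -0.607, 0.518], [0.646, -0.01, -0.763]]
contact_force: [-0.1, -0.4, 0.7]
width: 0.1
finger_force: 0.4
```

Run:
```python
from h import *
from rig import sensors,viewer
v=np.load('v.npy'); d=viewer.snapshot('wrist'); s=sensors.read_state()
cv2.imwrite('pics/w4.png',cv2.resize(d['frame'],(800,600),interpolation=cv2.INTER_CUBIC))
print(injig(s,v),(rz(v[2]).T@s['contact_force']).round(1))
```

```text
[-21.1 -47.8  38. ] [ 0.3 -1.2  0.5]
```

View pics/w4.png

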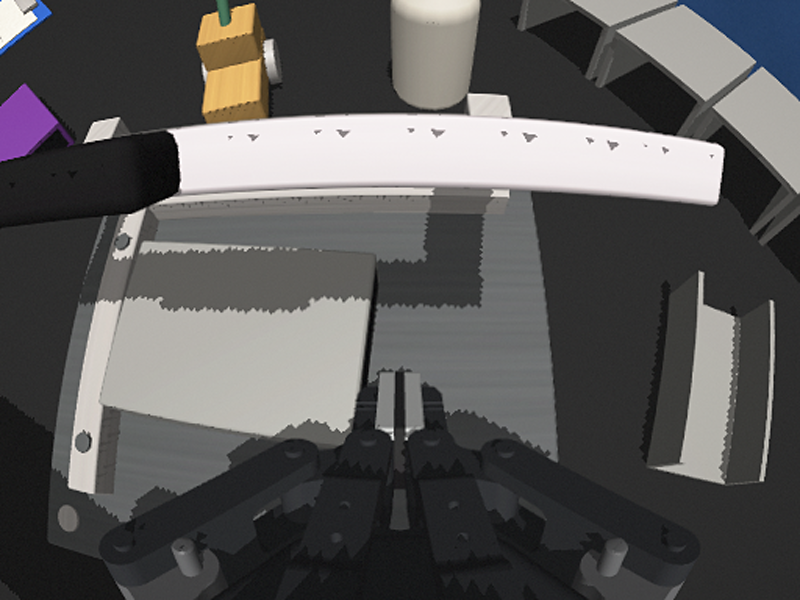

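The profile is turned slightly: its near corner is at (100,403), close to the stop, and the finger is at (375,400). I'll keep pushing in small steps.

Call:
{"name": "play_rows", "arguments": {
  "steps": [
    [0,0,-0.15,0,0,0,0],
    [0,0,-0.3,0,0,0,0],
    [0,0,-0.4,0,0,0,0],
    [0,0,-0.5,0,0,0,0],
    [0,0,-0.5,0,0,0,0]
  ]
}}

```text
time_s: 4.12
tool_pos: [593.6, -48.9, 38.1]
orientation: [[0.468, 0.794, 0.387], [0.603, -0.607, 0.517], [0.646, -0.009, -0.763]]
contact_force: [1.8, -0.7, -0.0]
width: -0.1
finger_force: 0.7
```

Call:
{"name": "play_rows", "arguments": {
  "steps": [
    [0,0,-0.15,0,0,0,0],
    [0,0,-0.3,0,0,0,0],
    [0,0,-0.3,0,0,0,0]
  ]
}}

```text
time_s: 4.37
tool_pos: [593.2, -48.6, 39.0]
orientation: [[0.468, 0.793, 0.391], [0.603, -0.61, 0.515], [0.646, -0.005, -0.763]]
contact_force: [4.2, -2.7, 0.9]
width: 0.3
finger_force: 2.6
```

Call:
{"name": "play_rows", "arguments": {
  "steps": [
    [0,0,-0.15,0,0,0,0],
    [0,0,-0.15,0,0,0,0],
    [0,0,-0.3,0,0,0,0],
    [0,0,-0.3,0,0,0,0]
  ]
}}

```text
time_s: 4.7
tool_pos: [592.9, -48.6, 39.9]
orientation: [[0.468, 0.791, 0.394], [0.603, -0.612, 0.512], [0.646, -0.001, -0.763]]
contact_force: [7.1, -5.7, 1.0]
width: -0.0
finger_force: 4.1
```

Run:
```python
from h import *
from rig import sensors,viewer
v=np.load('v.npy'); d=viewer.snapshot('wrist'); s=sensors.read_state()
cv2.imwrite('pics/w5.png',cv2.resize(d['frame'],(800,600),interpolation=cv2.INTER_CUBIC))
print(injig(s,v),(rz(v[2]).T@s['contact_force']).round(1),s['tool_pos'])
```

```text
[-21.4 -42.5  39.9] [ 0.5 -8.6  0.3] [592.89119341 -48.57369469  39.94817561]
```

View pics/w5.png

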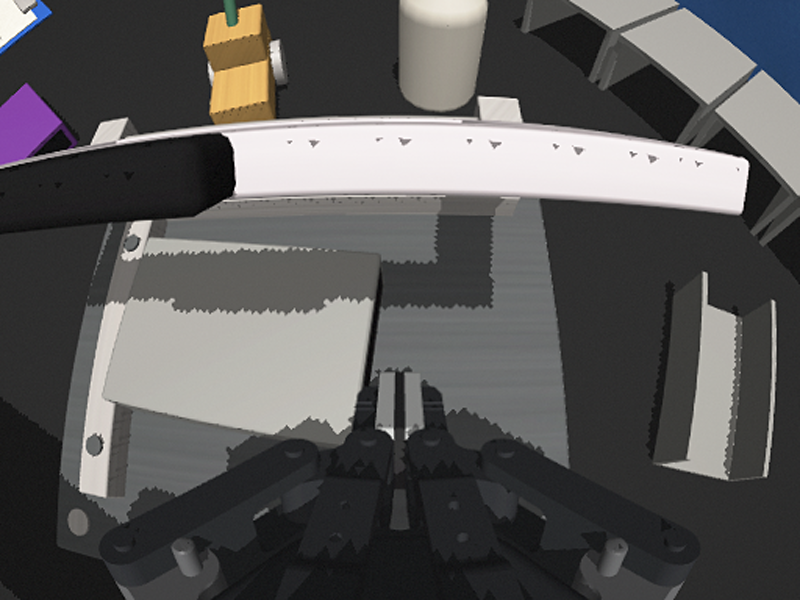

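The profile's +y end is now along the stop, with its corner at (105,398) and about 9 N reaction. I'll back off and go round to its -x face.

Run:
```python
from h import *
from rig import sensors
v=np.load('v.npy'); s=sensors.read_state()
for p in [(-21,-62,40),(-78,-62,42),(-78,18,36),(-19,18,36),(-16,18,36)]: P,M=tgt(p,40,v); print(p,row(P,M,s))
```

```text
(-21, -62, 40) [0.03, 1.95, 0.02, -0.1, -0.2, 0.0]
(-78, -62, 42) [-4.19, 1.94, -3.82, -0.1, -0.2, 0.0]
(-78, 18, 36) [-4.57, -6.06, -3.34, -0.1, -0.2, 0.0]
(-19, 18, 36) [-0.07, -6.05, 0.47, -0.1, -0.2, 0.0]
(-16, 18, 36) [0.16, -6.05, 0.66, -0.1, -0.2, 0.0]
```

Call:
{"name": "play_rows", "arguments": {
  "steps": [
    [0,0,1.2,0,0,0,0],
    [0,0,2.4,0,0,0,0],
    [0,-2,2.4,-1.9,0,0,0],
    [0,-4.2,2.4,-3.8,0,0,0],
    [0,-4.2,2.4,-3.8,0,0,0],
    [0,-4.5,-1,-3.4,0,0,0],
    [0,-4.5,-4,-3.4,0,0,0],
    [0,-4.5,-5.7,-3.4,0,0,0],
    [0,-4.5,-5.7,-3.4,0,0,0],
    [0,-4.5,-5.7,-3.4,0,0,0]
  ]
}}

```text
time_s: 5.58
tool_pos: [508.1, -53.8, 35.3]
orientation: [[0.469, 0.795, 0.385], [0.602, -0.606, 0.519], [0.646, -0.012, -0.763]]
contact_force: [0.9, -0.9, -0.5]
width: -0.1
finger_force: 0.0
```

Run:
```python
from h import *
from rig import sensors
v=np.load('v.npy'); s=sensors.read_state(); print(injig(s,v),s['contact_force'])
for p in [(-19,18,36),(-16,18,36)]: P,M=tgt(p,40,v); print(p,row(P,M,s))
```

```text
[-77.6  21.3  35.3] [ 0.90531151 -0.85263123 -0.46759935]
(-19, 18, 36) [4.51, 0.38, 3.73, -0.8, -0.3, -0.1]
(-16, 18, 36) [4.74, 0.38, 3.92, -0.8, -0.3, -0.1]
```

Call:
{"name": "play_rows", "arguments": {
  "steps": [
    [0,0.8,0,0.65,0,0,0],
    [0,1.4,0,1.15,0,0,0],
    [0,1.9,0,1.55,0,0,0],
    [0,2.3,0,1.9,0,0,0],
    [0,2.7,0,2.2,0,0,0],
    [0,3.1,0,2.55,0,0,0],
    [0,3.5,0,2.85,0,0,0],
    [0,3.8,0,3.1,0,0,0],
    [0,4.0,0,3.3,0,0,0],
    [0,4.1,0,3.4,0,0,0],
    [0,4.1,0,3.4,0,0,0]
  ]
}}

```text
time_s: 6.5
tool_pos: [541.7, -12.8, 36.3]
orientation: [[0.468, 0.795, 0.386], [0.603, -0.607, 0.518], [0.646, -0.009, -0.763]]
contact_force: [-0.2, 0.9, -0.8]
width: 0.1
finger_force: 0.0
```

Run:
```python
from h import *
from rig import sensors,viewer
v=np.load('v.npy'); s=sensors.read_state(); print(injig(s,v),(rz(v[2]).T@s['contact_force']).round(1))
d=viewer.snapshot('wrist')
cv2.imwrite('pics/w6.png',cv2.resize(d['frame'],(800,600),interpolation=cv2.INTER_CUBIC))
```

```text
[-24.5  19.9  36.3] [ 0.6  0.7 -0.8]
```

View pics/w6.png

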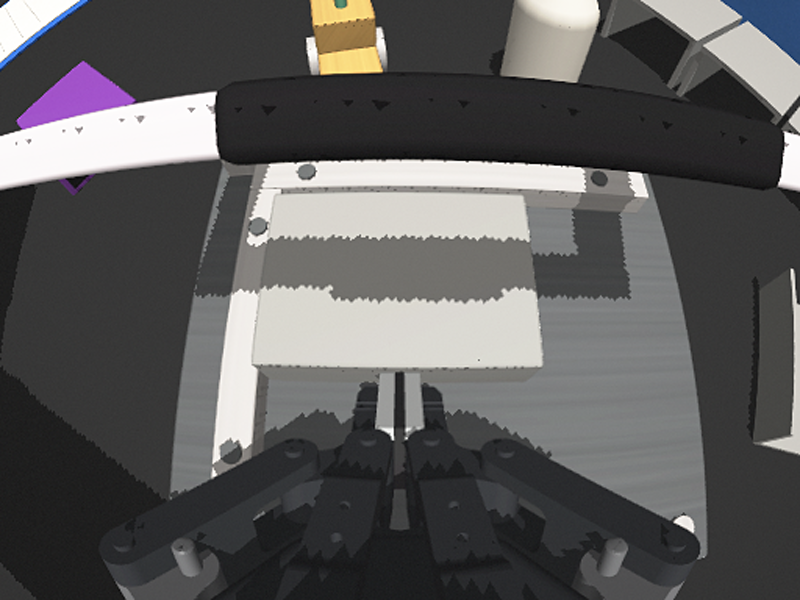

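The profile looks square and is still a few mm from the hinge-side stop (edge at row 193 against the stop at about 187). I'll push further, gently.

Call:
{"name": "play_rows", "arguments": {
  "steps": [
    [0,0.15,0,0.13,0,0,0],
    [0,0.3,0,0.25,0,0,0],
    [0,0.4,0,0.33,0,0,0],
    [0,0.4,0,0.33,0,0,0]
  ]
}}

```text
time_s: 6.88
tool_pos: [544.7, -8.6, 36.1]
orientation: [[0.468, 0.795, 0.386], [0.603, -0.607, 0.518], [0.646, -0.01, -0.763]]
contact_force: [-0.5, -1.3, -0.8]
width: 0.4
finger_force: 0.1
```

Call:
{"name": "play_rows", "arguments": {
  "steps": [
    [0,0.12,0,0.1,0,0,0],
    [0,0.23,0,0.19,0,0,0],
    [0,0.3,0,0.25,0,0,0],
    [0,0.3,0,0.25,0,0,0]
  ]
}}

```text
time_s: 7.22
tool_pos: [547.2, -5.5, 36.3]
orientation: [[0.468, 0.795, 0.386], [0.603, -0.607, 0.518], [0.646, -0.01, -0.763]]
contact_force: [-0.2, -1.3, -0.6]
width: 0.4
finger_force: 0.1
```

Call:
{"name": "play_rows", "arguments": {
  "steps": [
    [0,0.12,0,0.1,0,0,0],
    [0,0.23,0,0.19,0,0,0],
    [0,0.3,0,0.25,0,0,0],
    [0,0.3,0,0.25,0,0,0]
  ]
}}

```text
time_s: 7.55
tool_pos: [548.0, -4.4, 36.0]
orientation: [[0.468, 0.795, 0.385], [0.606, -0.606, 0.515], [0.643, -0.008, -0.765]]
contact_force: [-13.8, -12.4, 10.7]
width: -0.2
finger_force: 9.2
```

Call:
{"name": "play_rows", "arguments": {
  "steps": [
    [0,-1.0,0,-0.8,0,0,0],
    [0,-2.5,0,-2.0,0,0,0],
    [0,-3.0,0,-2.5,0,0,0],
    [0,-3.0,3.5,-2.5,0,0,0],
    [0,-3.0,7,-2.5,0,0,0],
    [0,-3.0,8.2,-2.5,0,0,0],
    [0,-3.0,8.2,-2.5,0,0,0],
    [0,-3.0,8.2,-2.5,0,0,0]
  ]
}}

```text
time_s: 8.22
tool_pos: [591.3, -83.4, 35.3]
orientation: [[0.468, 0.795, 0.387], [0.603, -0.607, 0.518], [0.647, -0.01, -0.763]]
contact_force: [-0.6, 0.1, -0.1]
width: 0.0
finger_force: 0.0
```

Run:
```python
from h import *
from rig import sensors
v=np.load('v.npy'); s=sensors.read_state(); print(injig(s,v),s['contact_force'])
for p in [(2,-62,38),(2,-46,38),(2,-42.5,38)]: P,M=tgt(p,40,v); print(p,row(P,M,s))
```

```text
[-49.9 -62.6  35.3] [-0.55682785  0.13888909 -0.0954884 ]
(2, -62, 38) [4.13, -0.02, 3.15, -0.7, -0.3, 0.0]
(2, -46, 38) [4.13, -1.62, 3.17, -0.7, -0.3, 0.0]
(2, -42.5, 38) [4.13, -1.97, 3.17, -0.7, -0.3, 0.0]
```

Call:
{"name": "play_rows", "arguments": {
  "steps": [
    [0,1.5,0,1.15,0,0,0],
    [0,3,0,2.3,0,0,0],
    [0,4.1,0,3.15,0,0,0],
    [0,4.1,0,3.15,0,0,0],
    [0,4.1,-0.7,3.15,0,0,0],
    [0,4.1,-1.3,3.15,0,0,0],
    [0,4.1,-1.6,3.15,0,0,0],
    [0,4.1,-1.8,3.15,0,0,0],
    [0,4.1,-2.0,3.15,0,0,0],
    [0,4.1,-2.2,3.15,0,0,0],
    [0,4.1,-2.3,3.15,0,0,0],
    [0,4.1,-2.3,3.15,0,0,0]
  ]
}}

```text
time_s: 9.22
tool_pos: [606.3, -31.0, 38.8]
orientation: [[0.468, 0.792, 0.391], [0.603, -0.61, 0.513], [0.646, -0.004, -0.764]]
contact_force: [2.8, -3.3, 0.0]
width: -0.1
finger_force: 2.4
```

Contact is at the same y as before, so the profile stayed snug. I'll press slightly, back off, then re-press in x at y≈30.

Call:
{"name": "play_rows", "arguments": {
  "steps": [
    [0,0,-0.2,0,0,0,0],
    [0,0,-0.3,0,0,0,0],
    [0,0,-0.3,0,0,0,0],
    [0,0,1,0,0,0,0],
    [0,0,2,0,0,0,0],
    [0,-2,2.2,-1.6,0,0,0],
    [0,-4.2,2.2,-3.2,0,0,0],
    [0,-4.2,2.2,-3.2,0,0,0],
    [0,-4.3,-2,-3.2,0,0,0],
    [0,-4.3,-5,-3.2,0,0,0],
    [0,-4.3,-6.2,-3.2,0,0,0],
    [0,-4.3,-6.2,-3.2,0,0,0],
    [0,-4.3,-6.2,-3.2,0,0,0]
  ]
}}

```text
time_s: 10.3
tool_pos: [522.3, -33.0, 35.2]
orientation: [[0.468, 0.794, 0.386], [0.602, -0.607, 0.518], [0.646, -0.01, -0.763]]
contact_force: [-0.1, 0.3, 0.0]
width: -0.1
finger_force: 0.0
```

Run:
```python
from h import *
from rig import sensors
v=np.load('v.npy'); s=sensors.read_state(); print(injig(s,v),s['contact_force'])
for p in [(-24,20,36),(-13,20,36)]: P,M=tgt(p,40,v); print(p,row(P,M,s))
```

```text
[-52.4  22.8  35.2] [-0.08896085  0.30112992  0.04699868]
(-24, 20, 36) [2.22, 0.3, 1.77, -0.7, -0.3, -0.0]
(-13, 20, 36) [3.06, 0.31, 2.48, -0.7, -0.3, -0.0]
```

Call:
{"name": "play_rows", "arguments": {
  "steps": [
    [0,1.2,0,1.0,0,0,0],
    [0,2.2,0,1.8,0,0,0],
    [0,2.6,0,2.1,0,0,0],
    [0,2.8,0,2.3,0,0,0],
    [0,3.0,0,2.45,0,0,0],
    [0,3.1,0,2.5,0,0,0],
    [0,3.15,0,2.55,0,0,0],
    [0,3.15,0,2.55,0,0,0]
  ]
}}

```text
time_s: 10.97
tool_pos: [547.0, -3.8, 35.9]
orientation: [[0.469, 0.794, 0.388], [0.605, -0.608, 0.514], [0.644, -0.006, -0.765]]
contact_force: [-7.9, -8.6, 6.7]
width: -0.3
finger_force: 5.7
```

Call:
{"name": "play_rows", "arguments": {
  "steps": [
    [0,-0.5,0,-0.4,0,0,0],
    [0,-1.5,0,-1.2,0,0,0],
    [0,-2.5,0,-2.1,0,0,0],
    [0,-2.5,0,-5.5,0,0,0],
    [0,-2.5,0,-9.5,0,0,0],
    [0,-2.5,0,-13.5,0,0,0],
    [0,-2.5,0,-17.5,0,0,0],
    [0,-2.5,0,-21.5,0,0,0],
    [0,-2.5,0,-22,0,0,0],
    [0,-2.5,0,-22,0,0,0]
  ]
}}

```text
time_s: 11.8
tool_pos: [451.1, -133.3, 190.1]
orientation: [[0.467, 0.793, 0.392], [0.604, -0.61, 0.513], [0.645, -0.003, -0.764]]
contact_force: [0.3, 0.7, 0.1]
width: 0.1
finger_force: 0.0
```

Run:
```python
from h import *
from rig import sensors,viewer
v=np.load('v.npy'); d=viewer.snapshot('wrist'); s=sensors.read_state()
g=cv2.resize(d['frame'],None,fx=4,fy=4,interpolation=cv2.INTER_CUBIC)
# crop about the jig
c=np.array([wproj(d,jw(p,v[:3])) for p in [(100,110,25),(-100,110,25),(-100,-110,25),(100,-110,25)]]); print(c.round())
x0,y0=(c.min(0)-6).astype(int); g=g[y0*4:y0*4+600,x0*4:x0*4+800]; cv2.imwrite('pics/w7.png',g); print(x0,y0)
import pickle; pickle.dump(d,open('w7.pkl','wb'))
print(injig(s,v))
for p in [(-150,5,240),(-10,5,210)]: P,M=tgt(p,0,v); print(p,row(P,M,s))
```

```text
Traceback (most recent call last):
  File "h.py", line 19, in wproj
    return cv2.fisheye.projectPoints(np.float64([[P]]),np.float64(d['rvec']).reshape(3,1),np.float64(d['tvec']).reshape(3,1),d['K'],np.zeros(4))[0].ravel()+off
           ~~~~~~~~~~~~~~~~~~~~~~~~~^^^^^^^^^^^^^^^^^^^^^^^^^^^^^^^^^^^^^^^^^^^^^^^^^^^^^^^^^^^^^^^^^^^^^^^^^^^^^^^^^^^^^^^^^^^^^^^^^^^^^^^^^^^^
cv2.error: OpenCV(4.12.0) /io/opencv/modules/calib3d/src/fisheye.cpp:83: error: (-215:Assertion failed) _tvec.getMat().isContinuous() && _rvec.getMat().isContinuous() in function 'projectPoints'
```

```bash
sed -i "s/np.float64(d\['\([rt]vec\)'\]).reshape(3,1)/np.array(d['\1'],float).ravel().copy().reshape(3,1)/g" h.py
python3 - <<'E'
from h import *
from rig import sensors,viewer
v=np.load('v.npy'); d=viewer.snapshot('wrist'); s=sensors.read_state()
d={k:np.array(x).copy() for k,x in d.items()}
g=cv2.resize(d['frame'],None,fx=4,fy=4,interpolation=cv2.INTER_CUBIC)
c=np.array([wproj(d,jw(p,v[:3])) for p in [(100,110,25),(-100,110,25),(-100,-110,25),(100,-110,25)]]); print(c.round())
x0,y0=(c.min(0)-6).astype(int); g=g[y0*4:y0*4+600,x0*4:x0*4+800]; cv2.imwrite('pics/w7.png',g); print(x0,y0)
print(injig(s,v))
for p in [(-150,5,240),(-10,5,210)]: P,M=tgt(p,0,v); print(p,row(P,M,s))
E
```

```text
[[196.  85.]
 [180. 214.]
 [365. 214.]
 [344.  86.]]
173 78
[-173.5   20.7  187.1]
(-150, 5, 240) [5.21, 1.53, -2.54, -0.7, -40.3, 0.2]
(-10, 5, 210) [13.95, 1.67, 8.8, -0.7, -40.3, 0.2]
```

View pics/w7.png

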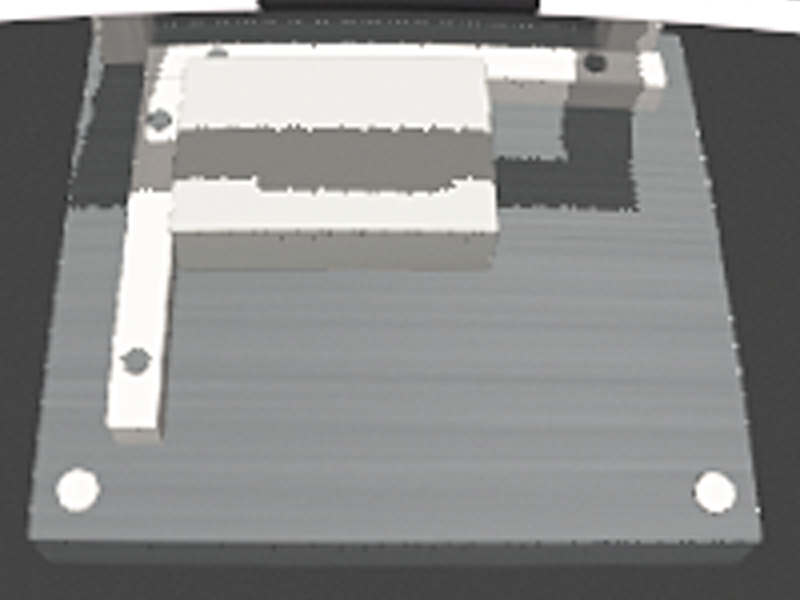

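The picture shows the profile square and flush along both stops: its left edge at x≈172–180 meets the stop's edge, and its top edge at y≈57 lies on the hinge-side stop. I'll make the tool upright and then come over the frame.

Call:
{"name": "play_rows", "arguments": {
  "steps": [
    [0,5.2,1.5,-2.5,-0.7,-40.3,0.2],
    [0,5.2,1.5,-2.5,-0.7,-40.3,0.2],
    [0,5.2,1.5,-2.5,-0.7,-40.3,0.2],
    [0,5.2,1.5,-2.5,-0.7,-40.3,0.2],
    [0,5.2,1.5,-2.5,-0.7,-40.3,0.2],
    [0,5.2,1.5,-2.5,-0.7,-40.3,0.2],
    [0,5.2,1.5,-2.5,-0.7,-40.3,0.2],
    [0,5.2,1.5,-2.5,-0.7,-40.3,0.2],
    [0,5.2,1.5,-2.5,-0.7,-40.3,0.2]
  ]
}}

```text
time_s: 12.65
tool_pos: [475.6, -119.6, 238.1]
orientation: [[0.611, 0.791, -0.004], [0.791, -0.611, 0.002], [-0.001, -0.004, -1.0]]
contact_force: [-0.6, 0.1, 0.0]
width: 0.1
finger_force: 0.0
```

Run:
```python
from h import *
from rig import sensors,viewer
v=np.load('v.npy'); s=sensors.read_state(); print(injig(s,v),np.array(s['orientation']).round(3).tolist())
for th in [1.0,.85,.7,.6,.5,.4,.3,.2,.1,.05,0,-.02,-.04]:
    p=lidpt(th,140,5,4)+[11,0,0]; P,M=tgt(p,0,v); print(th,p.round(),row(P,M,s))
```

```text
[-149.5    6.6  238.1] [[0.611, 0.791, -0.004], [0.791, -0.611, 0.002], [-0.001, -0.004, -1.0]]
1.0 [ 24.   5. 176.] [17.32, 0.22, 6.2, -0.2, 0.0, 0.1]
0.85 [  7.   5. 164.] [15.61, 0.23, 7.41, -0.2, 0.0, 0.1]
0.7 [ -9.   5. 149.] [14.1, 0.23, 8.87, -0.2, 0.0, 0.1]
0.6 [-17.   5. 138.] [13.23, 0.23, 9.96, -0.2, 0.0, 0.1]
0.5 [-25.   5. 127.] [12.46, 0.23, 11.13, -0.2, 0.0, 0.1]
0.4 [-31.   5. 114.] [11.82, 0.24, 12.38, -0.2, 0.0, 0.1]
0.3 [-37.   5. 101.] [11.3, 0.24, 13.68, -0.2, 0.0, 0.1]
0.2 [-40.   5.  88.] [10.92, 0.24, 15.02, -0.2, 0.0, 0.1]
0.1 [-43.   5.  74.] [10.67, 0.25, 16.4, -0.2, 0.0, 0.1]
0.05 [-44.   5.  67.] [10.6, 0.25, 17.1, -0.2, 0.0, 0.1]
0 [-44.   5.  60.] [10.56, 0.25, 17.8, -0.2, 0.0, 0.1]
-0.02 [-44.   5.  57.] [10.56, 0.26, 18.08, -0.2, 0.0, 0.1]
-0.04 [-44.   5.  54.] [10.56, 0.26, 18.36, -0.2, 0.0, 0.1]
```

Call:
{"name": "play_rows", "arguments": {
  "steps": [
    [0,4,0.2,1,0,0,0],
    [0,8,0.2,2,0,0,0],
    [0,12,0.2,3,0,0,0],
    [0,16,0.2,3,0,0,0],
    [0,17.5,0.2,3,0,0,0],
    [0,17.5,0.2,3,0,0,0],
    [0,17,0.2,5,0,0,0],
    [0,16.3,0.2,6.8,0,0,0],
    [0,15.6,0.2,7.4,0,0,0],
    [0,15.0,0.2,8.0,0,0,0],
    [0,14.7,0.2,8.3,0,0,0]
  ]
}}

```text
time_s: 13.57
tool_pos: [566.9, -7.5, 156.5]
orientation: [[0.615, 0.789, -0.002], [0.789, -0.615, -0.0], [-0.001, -0.001, -1.0]]
contact_force: [-1.5, 1.9, 1.6]
width: -0.1
finger_force: 0.9
```

Call:
{"name": "play_rows", "arguments": {
  "steps": [
    [0,-0.3,0,0.3,0,0,0],
    [0,-0.6,0,0.6,0,0,0],
    [0,-1.05,0,1.1,0,0,0],
    [0,-1.45,0,1.65,0,0,0],
    [0,-1.85,0,2.25,0,0,0],
    [0,-2.25,0,2.8,0,0,0],
    [0,-2.55,0,3.45,0,0,0],
    [0,-2.9,0,4.1,0,0,0],
    [0,-2.9,0,4.1,0,0,0]
  ]
}}

```text
time_s: 14.32
tool_pos: [549.0, -29.3, 114.2]
orientation: [[0.613, 0.79, -0.003], [0.79, -0.613, -0.001], [-0.003, -0.002, -1.0]]
contact_force: [-0.5, -0.3, 0.6]
width: 0.3
finger_force: 0.0
```

```bash
cat > lid.py <<'E'
from h import *
from rig import sensors,viewer
v=np.load('v.npy'); s=sensors.read_state(); print(injig(s,v),np.round(s['contact_force'],1))
# lid angle by template: dark tab pixels in the top view vs predicted outline
for n in('top','scene'):
    d=viewer.snapshot(n); g=d['frame'].max(2).astype(float); off=v[9:11] if n=='top' else v[7:9]; sc=[]
    for th in np.arange(-.02,.9,.02):
        # bright side bars (-y side, y -90..-66) and front bar sampled on the upper face
        pts=[lidpt(th,a,y,4) for a in np.arange(126,148,4) for y in list(range(-85,-30,6))+list(range(45,96,6))]+[lidpt(th,a,y,4) for a in range(30,120,8) for y in(-78,88)]
        q=np.array([proj(d,jw(p,v[:3]))+off for p in pts]).round().astype(int); sc.append(np.median(g[q[:,1],q[:,0]])+(g[q[:,1],q[:,0]]>170).mean()*300)
    i=np.argsort(sc)[::-1][:4]; print(n,[(round(-.02+.02*k,2),int(sc[k])) for k in i])
E
python3 lid.py
```

```text
[-33.1   4.  114.2] [-0.5 -0.3  0.6]
top [(np.float64(0.86), 161), (np.float64(0.84), 158), (np.float64(0.88), 158), (np.float64(0.8), 157)]
scene [(np.float64(0.38), 487), (np.float64(0.36), 482), (np.float64(0.4), 480), (np.float64(0.34), 469)]
```

Call:
{"name": "play_rows", "arguments": {
  "steps": [
    [0,-0.3,0,0.65,0,0,0],
    [0,-0.5,0,1.3,0,0,0],
    [0,-0.7,0,2.0,0,0,0],
    [0,-0.9,0,2.65,0,0,0],
    [0,-1.0,0,3.3,0,0,0],
    [0,-1.15,0,4.0,0,0,0],
    [0,-1.2,0,4.5,0,0,0],
    [0,-1.25,0,4.9,0,0,0],
    [0,-1.25,0,5.2,0,0,0],
    [0,-1.25,0,5.4,0,0,0],
    [0,-1.25,0,5.6,0,0,0],
    [0,-1.25,0,5.6,0,0,0]
  ]
}}

```text
time_s: 15.42
tool_pos: [542.8, -38.8, 60.1]
orientation: [[0.613, 0.79, -0.001], [0.79, -0.613, -0.001], [-0.001, -0.0, -1.0]]
contact_force: [0.3, -0.4, -0.4]
width: 0.1
finger_force: 0.0
```

```bash
python3 lid.py
```

```text
[-44.4   3.1  60.1] [ 0.3 -0.4 -0.4]
top [(np.float64(0.88), 159), (np.float64(0.76), 149), (np.float64(0.86), 148), (np.float64(0.74), 147)]
scene [(np.float64(-0.02), 480), (np.float64(0.0), 480), (np.float64(0.02), 471), (np.float64(0.04), 467)]
```

Call:
{"name": "play_rows", "arguments": {
  "steps": [
    [0,0,0,0.15,0,0,0],
    [0,0,0,0.3,0,0,0],
    [0,0,0,0.4,0,0,0],
    [0,0,0,0.4,0,0,0]
  ]
}}

```text
time_s: 15.85
tool_pos: [542.9, -38.8, 59.8]
orientation: [[0.613, 0.79, -0.002], [0.79, -0.613, -0.001], [-0.002, -0.001, -1.0]]
contact_force: [-8.8, 0.5, 24.8]
width: -0.1
finger_force: 12.1
```

The lid is hard on its closed stop at z = 60. I'll lift off and away.

Call:
{"name": "play_rows", "arguments": {
  "steps": [
    [0,0,0,-0.5,0,0,0],
    [0,0,0,-2,0,0,0],
    [0,0,0,-6,0,0,0],
    [0,0,0,-10,0,0,0],
    [0,-4,0,-14,0,0,0],
    [0,-8,0,-15,0,0,0],
    [0,-12,0,-15,0,0,0],
    [0,-15,0,-15,0,0,0],
    [0,-15,0,-15,0,0,0],
    [0,-15,0,-15,0,0,0]
  ]
}}

```text
time_s: 16.68
tool_pos: [450.0, -158.5, 206.4]
orientation: [[0.616, 0.787, 0.0], [0.787, -0.616, -0.001], [-0.0, 0.001, -1.0]]
contact_force: [-0.4, 0.1, 0.5]
width: 0.0
finger_force: 0.0
```

```bash
python3 lid.py
python3 - <<'E'
from rig import ctrl
print(ctrl.close_job())
E
```

```text
[-195.9    2.9  206.4] [-0.4  0.1  0.5]
top [(np.float64(0.0), 482), (np.float64(0.02), 482), (np.float64(-0.02), 482), (np.float64(0.1), 479)]
scene [(np.float64(0.04), 465), (np.float64(0.08), 465), (np.float64(0.06), 461), (np.float64(0.02), 459)]
the job is handed in; nothing more can be done
None
```

I pushed the profile against both stops, pressed the frame down to its closed stop without slamming, backed the arm clear and handed the job in at about 17 s. No verdict came back. The last lid readings fit a closed frame but scatter (0.00 rad from the top camera, 0.04 from the scene camera), and I did not recheck the profile after closing.

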